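Release the drying-box tray and rack the test tile

ROBOT

A 6-joint arm with a two-finger parallel gripper is mounted at the origin on the work surface. World frame = base frame: x ahead of the robot, y to its left, z up, the work surface at z = 0. Lengths are in m, angles in rad, forces in N, time in s.
With the tool pointing down it reaches from about 0.3 to 0.95 m from the base axis. Payload 3.1 kg.
Tool frame: the origin (TCP) lies on the centre line of the jaws, within the pads' length; the fingertips stand 19 mm ahead of it and the grasp point (between the pads) is the TCP; z points along the fingers, x is the direction in which the jaws open and shut, and the axes are right-handed (so a half turn about z gives the same grasp; the last joint's range is limited). The gripper opens to 85 mm and grips with 20 to 120 N. Pads are 22 mm wide; open, the fingers measure 114 mm over their backs; the gripper's body (76 mm by 85 mm) begins 54 mm behind the grasp point. The pads swing forward as they close: fully open they stand 13 mm farther back than shut.
Start: joints at [1.131, 0.308, 1.634, -0, 1.2, -0.07], TCP at [0.226, 0.583, 0.25] pointing down, gripper open.
Joint ranges: [-3.06, 3.06], [-0.79, 1.96], [0.05, 2.63], [-1.19, 4.34], [0.05, 2.64], [-2.94, 2.94]. Speed limits (rad/s): [2.79, 2.79, 3.14, 3.14, 3.14, 3.14].

INTERFACE

Orientations are given as a 3x3 rotation matrix whose columns are the frame's x, y, z axes.
In Python, from bench import sensors, snapshot, calibration, ticket gives the robot as it stands.
- The arm moves only by the tool play_rows, never from a script. Its argument "moves" is a list of rows, each a list of 2 entries, a list of its own where there are three numbers: the shift along the world's x, y, z in cm, then the turn about the world's z in rad. In form: [[[x, y, z], spin], ...]. A call has 1 to 5 rows; each row is the pose to reach, as a shift and turn from the pose commanded when the call began; what a row does not reach only later rows make up. A row lasts 1/10 s, in which the tool goes at most 50 mm and 8.59 degrees, less where a joint would pass 70% of its speed; a pose out of reach is approached as far as the arm can. A call with a gripper value outside its range is refused whole. "grip" is the finger opening in cm, from 0 to 8.54, set as the call begins (left out, the last holds). The fingers move at their own pace and stop on an object; "newtons" is the grip in N (left out, the last holds). Time passes only in rows, so rows that repeat a pose let the fingers close. It gives the time, the measured TCP pose, the force and the opening at its end, in the units of the state.
- sensors.sense(): the state, without advancing time (a new reading comes with each control period).
- snapshot(name): name is "side" or "top" or "wrist"; returns (picture, depth): 480x640x3 uint8, red, green, blue; 480x640 float32, m along the optical axis (not along the pixel's ray), 0 where there is no reading.
- calibration(name): a dict with "vfov" (degrees; the focal length in pixels is half the picture's height over the tangent of half this angle, whatever the lens; pixels are square), "cx", "cy" (the principal point, pixels), "rvec" (rotation vector, rad) and "tvec" (3), from world to camera coordinates, as OpenCV has them. Camera axes: x right, y down, z forward; pixel columns grow to the right and rows downward; lengths in m; the calibration is good to about 2 mm. The wrist camera is an equidistant fisheye: a pixel r from the principal point sees the ray r / f radians off the axis. A picture is of the moment at which its call begins: read the wrist's pose just before it. calibration takes no time and is no camera call; for the wrist camera it gives the pose at the moment of the call.
- ticket.hand_in(): hands the job in, once; it reports no verdict.
The state is a dict: "time_s": time; "joint_positions": joint angles; "dq": joint speeds; "effort": joint torques, N m; "ee_pos": TCP position; "ee_rot": TCP orientation; "force": force on the tool from outside, world axes, zero at the start; "moment": the same for the moment, N m; "gripper_width": finger opening in m.
Only numpy, scipy, OpenCV 4.12 (cv2) and the standard library are available. Lean on these libraries where they do the work, as an engineer would, in place of code of your own. Each camera call takes 0.05 s, during which the arm holds its last target. There are 200 camera calls.

TASK

Take the release pin from its stand and push it down through the small hole in the top of the drying box to trip the hidden catch, so that the tray springs out. Lift the test tile out of the tray without tipping it over and stand it on edge, fully down, in the empty middle slot of the wooden rack; the pin goes back upright in its stand, down until its collar rests on the block. Leave the tray out and the two short tiles standing in their slots.

Things in the scene. Friction and masses are not known exactly. Their poses are not given: they have to be found in the camera images.
- pin: Release pin, standing upright in its stand: a plain steel rod 8 mm in diameter and 75 mm long, then a steel collar 30 mm in diameter and 6 mm thick, then a round wooden handle 22 mm in diameter and 70 mm long; 151 mm overall, about 70 g. Origin at the lower tip of the rod, z up along the pin: collar underside at z = 75 mm, handle from z = 81 to 151 mm. At the start it hangs by its collar, tip 15 mm above the table.
- stand: Fixed dark wooden block 75 x 75 x 90 mm with a round 16 mm hole right through, vertical, at its centre. Origin at the centre of its underside, z up; top at 90 mm. Put back, the pin's collar lies on the top and the pin's origin is 15 mm above the stand's origin.
- dryer: Fixed grey sheet-metal drying box 200 (x) x 120 (y) x 140 mm high, with the tray in its front, the -x end. Origin at the centre of its underside; x runs from the front end to the back end, z up. In the rear half of its flat top is one round access hole. It stands with its front end towards the robot's left (roughly world +y).
- dryer_hole (a point): Centre of the round access hole, 16 mm in diameter, at the level of the box's top surface (60 mm behind the box's centre, 140 mm above the table). The top is 6 mm thick. Vertically below the hole, 40 mm below the top surface, is the flat round pad (32 mm in diameter) of the hidden spring catch.
- latch (a joint): Downward travel of the catch's pad in m: 0 at rest, 0.016 at its stop. It springs back up; it takes about 1.5 N to start and 4.5 N at the stop. The tray is let go at about 0.006; push to about 0.011 to be sure, that is with the pin's tip 51 mm below the top surface.
- tray (a joint): Travel of the tray out of the box in m: 0 shut and latched, 0.13 fully out. Driven by its own spring (about 5 N) once the catch is tripped, it comes out gently along the box's -x in about 1 s and stays out, held by the spring. It has no handle: a plain front plate 108 mm wide whose top is 64 mm above the table.
- tile: The test tile: flat terracotta tile 80 (x) x 10 (y, thickness) x 100 mm (z, high), upper part glazed white, about 160 g, standing on edge in the tray. Origin at the centre of its lower edge, z up. In the tray it stands between two wooden ribs (14 mm apart, 46 mm above the table at the top), its lower edge 16 mm above the table, its x along the box's x; 45 mm in front of the box's centre while the tray is shut, 175 mm in front when it is fully out.
- rack: Fixed wooden rack: base 110 (x) x 130 (y) x 15 mm with three slots along its x, at y = -40, 0 and +40 mm. Each slot lies between two ribs 100 mm long and 6 mm thick, 16 mm apart, whose tops are 50 mm above the table. Origin at the centre of its underside, z up; the slots' floor is at z = 15 mm. The middle slot (y = 0) is empty.
- old_tile_a: Short tile 80 x 10 x 65 mm high standing in the rack's slot at y = -40 mm. Origin at the centre of its lower edge.
- old_tile_b: Short tile 80 x 10 x 65 mm high standing in the rack's slot at y = +40 mm. Origin at the centre of its lower edge.
Things that resemble listed ones, but are neither listed nor needed, are in the scene too. Leave any green look-alike of the tile alone.

How it is judged:
On the way, in this order (a step that is already met when the one before it is completed fails the run):
1. the pin, through the access hole, pushes the hidden catch down (more than 2 mm) (value of joint latch above 0.002 m and z of pin in the frame of dryer_hole below -0.034 m and horizontal distance between pin and dryer_hole below 0.012 m).
2. the tray has sprung out (more than 120 mm) (value of joint tray above 0.12 m), for 0.1 s.
At the end, for the whole second after the job is handed in: The tall tile stands at rest on the middle slot's floor (8 mm across, 25 mm along, 4 mm in height, lean 0.25 rad, turn 0.2 rad); the pin is at rest upright (0.15 rad) in its stand, collar down within 5 mm; the tray is out over 110 mm; both short tiles stand (0.3 rad) (y of tile in the frame of rack between -0.008 and 0.008 m and x of tile in the frame of rack between -0.025 and 0.025 m and z of tile in the frame of rack between 0.01 and 0.019 m and angle between tile's own z axis and vertical below 0.25 rad and angle between the x axis of tile and the x axis of rack, either way round below 0.2 rad and linear speed of each of tile, pin below 0.02 m/s and horizontal distance between pin and stand below 0.012 m and z of pin in the frame of stand below 0.02 m and angle between pin's own z axis and vertical below 0.15 rad and value of joint tray above 0.11 m and angle between each of old_tile_a, old_tile_b's own z axis and vertical below 0.3 rad); the robot touches nothing.
It fails at once if the tall tile is tipped over (more than 0.8 rad) (angle between tile's own z axis and vertical above 0.8 rad).
It fails at once if a short tile is moved out of its slot (more than 30 mm) (distance of any of old_tile_a, old_tile_b from where it was at the start of the episode above 0.03 m).
It also fails if it takes over 72 s, if anything falls off the work surface, if the arm or the gripper's body presses on something with over 40 N, if the wrist force passes 120 N, or if a joint passes its speed limit or range.

## Working session

There is one attempt and no reset: what is moved stays moved. The work goes in short steps, Python scripts to look and compute and a tool call to move; the robot and the scene stay as the last step left them, time stands still between calls to the robot, and variables do not carry over. Pictures are saved under pics/ and viewed, about 8 in all and at most 12, crops included, and the job is handed in when it is done.

Besides the shell and the picture viewer there is one more tool, called after ">>>" as name(argument=value, ...) on one line, values as JSON. play_rows: Moves the arm, as the interface text tells. Its arguments: {"type":"object","properties":{"moves":{"type":"array"},"grip":{"type":"number"},"newtons":{"type":"number"}},"required":["moves"]}

```bash
mkdir -p pics; cat > h.py <<'E'
import numpy as np, cv2
from bench import sensors, snapshot, calibration, ticket
def shot(n,fn):
    c=calibration(n); p,d=snapshot(n); cv2.imwrite(f'pics/{fn}.png',p[:,:,::-1]); np.savez(f'pics/{fn}.npz',p=p,d=d,vfov=c['vfov'],cx=c['cx'],cy=c['cy'],r=c['rvec'],t=c['tvec']); return p,d,c
def load(fn):
    z=np.load(f'pics/{fn}.npz'); return z
def cloud(z,fish=False):
    d=z['d'];f=240/np.tan(np.radians(z['vfov'])/2);v,u=np.mgrid[:480,:640]
    x=(u-z['cx'])/f;y=(v-z['cy'])/f
    if fish:
        r=np.hypot(x,y)+1e-9;k=np.tan(np.minimum(r,1.5))/r;x=x*k;y=y*k
    P=np.stack([x*d,y*d,d],-1);R=cv2.Rodrigues(z['r'].reshape(3))[0]
    W=(P-z['t'].reshape(3))@R; W[d==0]=np.nan
    return W
E
python3 - <<'E'
from h import *
for n in('side','top','wrist'):
    p,d,c=shot(n,n+'0');print(n,c,(d>0).mean())
print(sensors.sense())
a=[cv2.imread(f'pics/{n}0.png') for n in('side','top')]
cv2.imwrite('pics/both.png',cv2.resize(np.vstack(a),(600,900))[:, :])
E
```

```text
side {'vfov': 55.68887145504361, 'cx': 321.9252056005812, 'cy': 244.46356785815365, 'rvec': array([ 0.73302741, -2.62596906,  1.1204859 ]), 'tvec': array([0.51291161, 0.26657515, 1.02479223])} 0.9958854166666666
top {'vfov': 54.34168767480591, 'cx': 317.14899824674666, 'cy': 233.25724991969992, 'rvec': array([ 2.16367723, -2.20388593,  0.07520836]), 'tvec': array([0.04893984, 0.57377797, 1.13939306])} 0.9960123697916666
wrist {'vfov': 65.70646984690485, 'cx': 326.61946756216634, 'cy': 235.36597389072722, 'rvec': array([-2.39170045, -1.63923995, -0.2294053 ]), 'tvec': array([-0.62301889, -0.03604554,  0.37841045])} 0.98787109375
{'time_s': 0.15, 'joint_positions': array([ 1.13132891e+00,  3.08855723e-01,  1.63491736e+00, -1.93247268e-05,
        1.19975248e+00, -6.96755620e-02]), 'dq': array([-0.00118591, -0.00182297, -0.00283716,  0.00101262,  0.00092237,
        0.00022343]), 'effort': array([-1.98916041e-04, -4.15806592e+01, -2.77145201e+01, -7.65081882e-05,
        6.12993987e-03,  1.53975265e-05]), 'ee_pos': array([0.22563042, 0.58216215, 0.24926824]), 'ee_rot': array([[ 3.61414033e-01,  9.32405087e-01, -8.06070162e-04],
       [ 9.32403439e-01, -3.61414913e-01, -1.75689854e-03],
       [-1.92946692e-03, -1.16614804e-04, -9.99998132e-01]]), 'force': array([ 0.14773575,  0.561496  , -0.52049163]), 'moment': array([-0.02876683,  0.00951931, -0.04375377]), 'gripper_width': 0.08502377645054976}
```

View pics/top0.png

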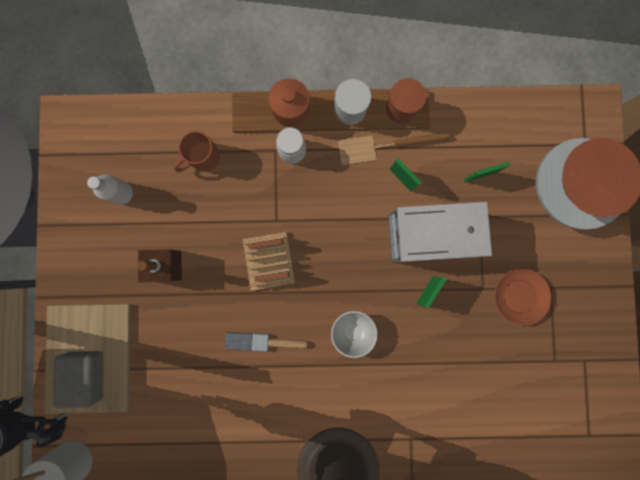

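View pics/side0.png

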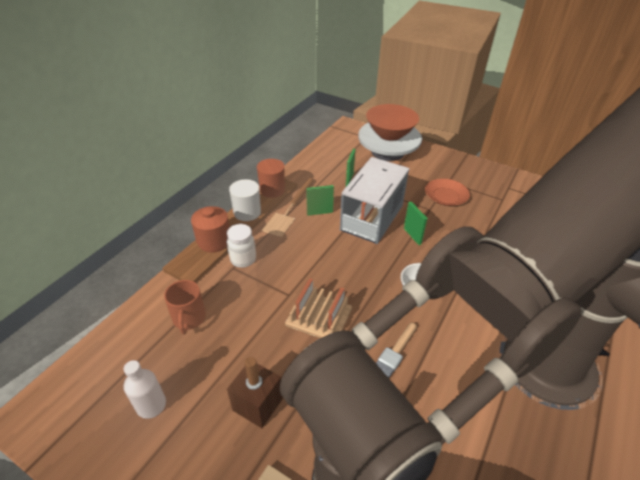

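Top view: dryer at (440,232) with its hole at (470,230), rack at (268,262), and pin and stand at (155,265). The three green plates at (405,175), (487,172) and (432,292) are look-alikes to avoid. Next I'll measure from the depth images.

```bash
python3 - <<'E'
from h import *
z=load('top0');W=cloud(z)
for n,(u,v) in dict(dry=(450,232),hole=(471,230),rack=(268,262),stand=(175,262),table=(210,300)).items(): print(n,W[v,u].round(3))
def rect(m,name):
    m=m.astype(np.uint8);n,l,s,c=cv2.connectedComponentsWithStats(m)
    i=1+np.argmax(s[1:,4]);P=W[l==i]
    r=cv2.minAreaRect((P[:,:2]*1000).astype(np.float32));print(name,s[i],np.round(r[0],1),np.round(r[1],1),round(r[2],2),'z',np.nanmedian(P[:,2]).round(4))
def roi(u0,v0,u1,v1):
    m=np.zeros((480,640),bool);m[v0:v1,u0:u1]=1;return m
Z=W[:,:,2]
rect(roi(380,190,500,270)&(abs(Z-.14)<.008),'dryer')
rect(roi(130,240,190,290)&(abs(Z-.09)<.008),'stand')
rect(roi(130,240,190,290)&(Z>.12),'handle')
rect(roi(235,225,300,300)&(Z>.006)&(Z<.09),'rack')
# other heights for obstacles
for n,b in dict(g1=(385,155,425,195),g2=(460,155,515,190),g3=(410,270,450,310),bowl=(325,305,380,365)).items():
    m=roi(*b)&(Z>.01);P=W[m];print(n,P.min(0).round(3),P.max(0).round(3))
p=z['p'][:,:,::-1]
c1=cv2.resize(p[195:275,380:500],None,fx=5,fy=5,interpolation=cv2.INTER_CUBIC)
c2=cv2.resize(p[225:300,130:250][:, :],None,fx=2.5,fy=2.5)
c3=cv2.resize(p[225:300,235:310],None,fx=4,fy=4,interpolation=cv2.INTER_CUBIC)
c4=cv2.resize(p[235:295,130:190],None,fx=5,fy=5,interpolation=cv2.INTER_CUBIC)
o=np.zeros((400+300,600,3),np.uint8);o[:400]=c1;o[400:700,:300]=c3;o[400:700,300:600]=c4
cv2.imwrite('pics/crop1.png',o[110:700] if 0 else cv2.resize(o,(514,600)))
E
```

```text
dry [ 0.563 -0.257  0.141]
hole [ 0.57  -0.317  0.1  ]
rack [0.506 0.162 0.016]
stand [0.509 0.381 0.054]
table [ 0.414  0.31  -0.002]
dryer [ 397  202   95   60 4813] [ 565.4 -244. ] [120.4 201.5] 2.59 z 0.1413
stand [138 249  35  34 896] [501.4 417.7] [74.9 77.3] 0.97 z 0.0911
handle [137 261  18  10 151] [501.7 416.8] [20.9 20.6] 48.16 z 0.1647
rack [ 243  231   52   60 2329] [508.4 159.3] [132.7 112.5] 8.87 z 0.0191
g1 [ 0.677 -0.205  0.01 ] [ 0.741 -0.147  0.105]
g2 [ 0.698 -0.414  0.011] [ 0.728 -0.334  0.107]
g3 [ 0.393 -0.254  0.011] [ 0.463 -0.204  0.106]
bowl [ 0.276 -0.098  0.01 ] [0.385 0.008 0.057]
```

View pics/crop1.png

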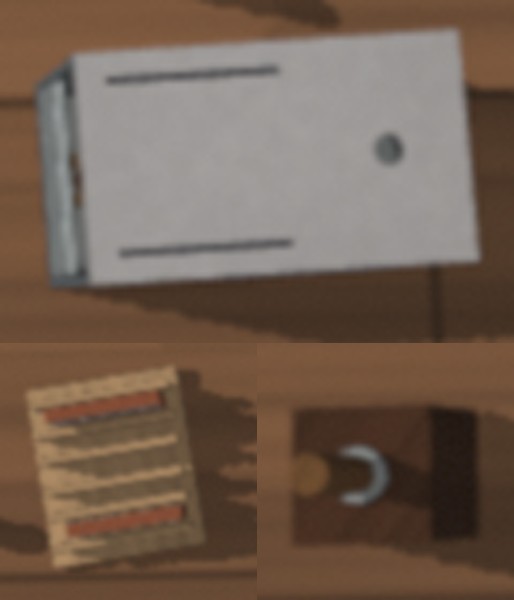

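>>> play_rows(moves=[[[4,-2.4,0],-0.14],[[8,-4.8,0],-0.28],[[12,-7.2,0],-0.42],[[16,-9.6,0],-0.56],[[20,-12,0],-0.7]], grip=6, newtons=60)

```text
time_s: 0.65
ee_pos: [0.4271, 0.4615, 0.2499]
ee_rot: [[0.88, 0.475, -0.0], [0.475, -0.88, -0.0], [-0.001, 0.0, -1.0]]
force: [0.3, 1.1, -0.2]
gripper_width: 0.0599
```

>>> play_rows(moves=[[[3,-2,0],-0.14],[[6,-4,0],-0.28],[[7.6,-4.6,0],-0.42],[[7.6,-4.6,0],-0.455],[[7.6,-4.6,0],-0.455]])

```text
time_s: 1.15
ee_pos: [0.5024, 0.4159, 0.2496]
ee_rot: [[0.999, 0.045, -0.001], [0.045, -0.999, -0.001], [-0.001, 0.001, -1.0]]
force: [0.1, -0.1, 0.2]
gripper_width: 0.06
```

```bash
python3 - <<'E'
from h import *
print(sensors.sense()['ee_pos'],sensors.sense()['ee_rot'][:,0])
p,d,c=shot('wrist','w1');W=cloud(load('w1'),True);Z=W[:,:,2]
def near(m,n):
    P=W[m];r=cv2.minAreaRect((P[:,:2]*1000).astype(np.float32));print(n,m.sum(),np.round(r[0],1),np.round(r[1],1),round(r[2],1),np.median(P,0).round(4))
ok=(abs(W[:,:,0]-.5)<.05)&(abs(W[:,:,1]-.417)<.05)
near(ok&(abs(Z-.166)<.004),'handle'); near(ok&(abs(Z-.09)<.004),'stand')
E
```

```text
[0.50238847 0.41591691 0.2495977 ] [ 0.99900647  0.04455294 -0.00105485]
handle 1007 [502.3 419.3] [20.8 21.5] 82.9 [0.5021 0.4199 0.1653]
stand 6815 [502.4 419.1] [75.3 75.5] 0.8 [0.5018 0.4286 0.0895]
```

View pics/w1.png

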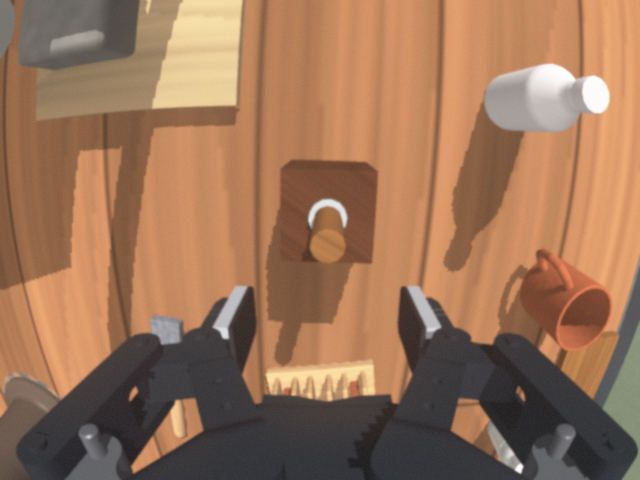

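The wrist view shows the pin's handle at (327,240) in its stand at (328,210), which I measure at (0.502, 0.419). The fingers straddle it, so I descend.

>>> play_rows(moves=[[[0,0.3,-3],0],[[0,0.3,-6.5],0],[[0,0.3,-10],0],[[0,0.3,-11.3],0],[[0,0.3,-11.3],0]])

```text
time_s: 1.7
ee_pos: [0.4996, 0.4188, 0.1344]
ee_rot: [[0.999, 0.047, -0.005], [0.047, -0.999, -0.004], [-0.005, 0.003, -1.0]]
force: [0.1, 0.0, -0.4]
gripper_width: 0.06
```

>>> play_rows(moves=[[[0,0,0],0],[[0,0,0],0],[[0,0,0],0],[[0,0,0],0],[[0,0,0],0]], grip=0.5)

```text
time_s: 2.2
ee_pos: [0.5034, 0.4209, 0.14]
ee_rot: [[0.999, 0.046, 0.004], [0.046, -0.999, 0.003], [0.004, -0.003, -1.0]]
force: [-0.1, 0.1, 6.9]
gripper_width: 0.0207
```

>>> play_rows(moves=[[[0,0,0],0],[[0,0,1],0],[[0,0,2],0],[[0,0,4],0],[[0,0,6],0]])

```text
time_s: 2.7
ee_pos: [0.5015, 0.4193, 0.1977]
ee_rot: [[0.999, 0.046, -0.001], [0.046, -0.999, -0.001], [-0.001, 0.001, -1.0]]
force: [-0.2, 0.0, -0.0]
gripper_width: 0.0209
```

>>> play_rows(moves=[[[0,0,3],0],[[0,0,6],0],[[0,0,9],0],[[0,0,10],0],[[0,0,10],0]])

```text
time_s: 3.2
ee_pos: [0.5028, 0.4204, 0.2999]
ee_rot: [[0.999, 0.046, 0.004], [0.046, -0.999, 0.003], [0.004, -0.003, -1.0]]
force: [0.3, 0.6, -0.9]
gripper_width: 0.0208
```

>>> play_rows(moves=[[[0.4,-4.8,0],0],[[0.9,-9.6,0],0],[[1.3,-14.4,0],0],[[1.8,-19.2,0],0],[[2.2,-24,0],0]])

```text
time_s: 3.7
ee_pos: [0.5225, 0.1776, 0.2946]
ee_rot: [[0.999, 0.047, -0.004], [0.047, -0.999, -0.001], [-0.004, 0.001, -1.0]]
force: [0.4, 0.5, 0.3]
gripper_width: 0.0205
```

>>> play_rows(moves=[[[0.4,-4.8,0],0],[[0.9,-9.6,0],0],[[1.3,-14.4,0],0],[[1.8,-19.2,0],0],[[2.2,-24,0],0]])

```text
time_s: 4.2
ee_pos: [0.5444, -0.0619, 0.2948]
ee_rot: [[0.999, 0.046, -0.004], [0.046, -0.999, 0.001], [-0.004, -0.001, -1.0]]
force: [1.0, 0.2, -0.2]
gripper_width: 0.0208
```

>>> play_rows(moves=[[[0.4,-4.8,0],0],[[0.9,-9.6,0],0],[[1.3,-14.4,0],0],[[1.8,-19.2,0],0],[[2.2,-24,0],0]])

```text
time_s: 4.7
ee_pos: [0.5666, -0.3015, 0.2943]
ee_rot: [[0.999, 0.046, -0.004], [0.046, -0.999, 0.003], [-0.004, -0.003, -1.0]]
force: [0.5, -0.5, -0.4]
gripper_width: 0.0207
```

>>> play_rows(moves=[[[0,-0.2,0],0],[[0,-0.4,0],0],[[0,-0.4,0],0],[[0,-0.4,0],0],[[0,-0.4,0],0]])

```text
time_s: 5.2
ee_pos: [0.568, -0.3027, 0.2971]
ee_rot: [[0.999, 0.048, -0.0], [0.048, -0.999, 0.0], [-0.0, -0.0, -1.0]]
force: [0.7, 0.1, -0.4]
gripper_width: 0.0207
```

```bash
python3 - <<'E'
from h import *
print(sensors.sense()['ee_pos'],sensors.sense()['ee_rot'].round(3).tolist())
p,d,c=shot('wrist','w2');W=cloud(load('w2'),True);Z=W[:,:,2]
ee=sensors.sense()['ee_pos']
P=W[(abs(W[:,:,0]-ee[0])<.05)&(abs(W[:,:,1]-ee[1])<.05)]
for a in np.arange(.15,.30,.01):
    q=P[(P[:,2]>=a)&(P[:,2]<a+.01)]
    if len(q):print(round(a,2),len(q),np.median(q,0).round(4),np.ptp(q,0).round(3))
m=(abs(Z-.141)<.006)&(W[:,:,0]>.45)&(W[:,:,0]<.65)&(W[:,:,1]<-.1);P=W[m]
r=cv2.minAreaRect((P[:,:2]*1000).astype(np.float32));print('box',np.round(r[0],1),np.round(r[1],1),round(r[2],2))
for v,u in ((200,326),): print(W[v,u])
E
```

```text
[ 0.56803229 -0.30272181  0.29714168] [[0.999, 0.048, -0.0], [0.048, -0.999, 0.0], [-0.0, -0.0, -1.0]]
0.17 39 [ 0.5663 -0.3017  0.1759] [0.008 0.003 0.007]
0.18 49 [ 0.5671 -0.3015  0.185 ] [0.008 0.004 0.01 ]
0.19 64 [ 0.5671 -0.3016  0.195 ] [0.008 0.004 0.01 ]
0.2 57 [ 0.5665 -0.3014  0.2057] [0.007 0.003 0.009]
0.21 22 [ 0.5671 -0.3011  0.2121] [0.005 0.002 0.005]
0.24 78 [ 0.5678 -0.2916  0.2485] [0.028 0.012 0.003]
0.25 993 [ 0.5668 -0.2952  0.2527] [0.03  0.022 0.01 ]
0.26 350 [ 0.5668 -0.2951  0.2656] [0.022 0.012 0.01 ]
0.27 413 [ 0.5668 -0.2952  0.2755] [0.022 0.011 0.01 ]
0.28 1041 [ 0.5672 -0.2947  0.2859] [0.048 0.012 0.01 ]
0.29 1441 [ 0.5668 -0.2949  0.2954] [0.048 0.011 0.01 ]
box [ 565.5 -243. ] [121.  201.3] 2.47
[ 0.56627672 -0.28585192  0.13886108]
```

View pics/w2.png

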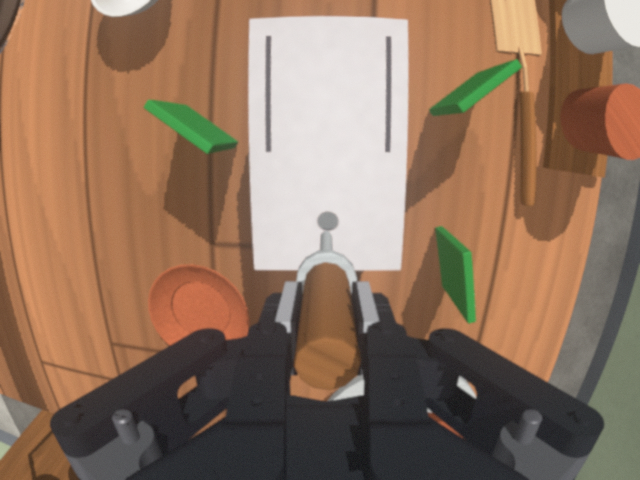

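```bash
python3 - <<'E'
from h import *
z=load('w2');g=z['p'].mean(2)
s=g[205:236,312:345];
b=(s<165).astype(np.uint8)
n,l,st,c=cv2.connectedComponentsWithStats(b);print(st,c+[312,205],g[200,326])
f=240/np.tan(np.radians(z['vfov'])/2);R=cv2.Rodrigues(z['r'].reshape(3))[0];C=-R.T@z['t'].reshape(3)
for u,v in ((328,220.5),):
    x=(u-z['cx'])/f;y=(v-z['cy'])/f;r=np.hypot(x,y);k=np.tan(r)/r
    w=R.T@np.array([x*k,y*k,1]);print((C+w*(.14-C[2])/w[2]).round(4))
# tip
W=cloud(z,True);q=W[225:252,318:336].reshape(-1,3);q=q[q[:,2]>.16];print(q.min(0),len(q))
E
```

```text
[[  0   0  33  31 746]
 [  6   7  19  19 272]
 [  9  29   3   2   5]] [[328.27077748 219.55630027]
 [327.36397059 220.94852941]
 [322.2        234.6       ]] 228.66666666666666
[ 0.5686 -0.3017  0.14  ]
[ 0.56272357 -0.30468213  0.17229838] 256
```

Hole at pixel (327,221), with the rod tip just in front of it at (326,237). Relative correction is about +1 mm in x and +2.5 mm in y. I lower the pin in two stages.

>>> play_rows(moves=[[[0.1,0.25,-1],0],[[0.1,0.25,-2],0],[[0.1,0.25,-3],0],[[0.1,0.25,-4],0],[[0.1,0.25,-4.6],0]])

```text
time_s: 5.75
ee_pos: [0.5682, -0.3014, 0.2492]
ee_rot: [[0.999, 0.046, -0.002], [0.046, -0.999, 0.001], [-0.002, -0.001, -1.0]]
force: [0.3, 0.3, -1.2]
gripper_width: 0.0203
```

>>> play_rows(moves=[[[0,0,-0.7],0],[[0,0,-1.4],0],[[0,0,-2.1],0],[[0,0,-2.4],0],[[0,0,-2.4],0]])

```text
time_s: 6.25
ee_pos: [0.5686, -0.3016, 0.2266]
ee_rot: [[0.999, 0.046, -0.001], [0.046, -0.999, 0.001], [-0.001, -0.001, -1.0]]
force: [-0.0, -0.1, -1.5]
gripper_width: 0.0207
```

>>> play_rows(moves=[[[0,0,-0.4],0],[[0,0,-0.9],0],[[0,0,-1.3],0],[[0,0,-1.3],0],[[0,0,-1.3],0]])

```text
time_s: 6.75
ee_pos: [0.5695, -0.3021, 0.2148]
ee_rot: [[0.999, 0.046, 0.001], [0.046, -0.999, -0.001], [0.001, 0.001, -1.0]]
force: [1.0, -0.4, 2.3]
gripper_width: 0.0209
```

>>> play_rows(moves=[[[0,0,0],0],[[0,0,0],0],[[0,0,0],0],[[0,0,0],0],[[0,0,0],0]])

```text
time_s: 7.25
ee_pos: [0.5693, -0.3019, 0.2145]
ee_rot: [[0.999, 0.046, 0.001], [0.046, -0.999, -0.001], [0.001, 0.001, -1.0]]
force: [0.8, -0.7, 2.6]
gripper_width: 0.0209
```

```bash
python3 - <<'E'
from h import *
print(sensors.sense()['ee_pos'],sensors.sense()['force'])
p,d,c=shot('top','t2');W=cloud(load('t2'));Z=W[:,:,2]
m=(Z>.02)&(Z<.13)&(abs(W[:,:,0]-.56)<.07)&(W[:,:,1]>-.14)&(W[:,:,1]<.03)
P=W[m];print(m.sum(), P.min(0),P.max(0))
cv2.imwrite('pics/t2c.png',cv2.resize(p[150:310,300:520,::-1],None,fx=3,fy=3,interpolation=cv2.INTER_CUBIC))
E
```

```text
[ 0.56932242 -0.30193418  0.21453585] [ 0.83520566 -0.72450409  2.61446476]
759 [ 0.50164954 -0.13985332  0.02002536] [ 0.60919273 -0.02262598  0.12296079]
```

View pics/t2c.png

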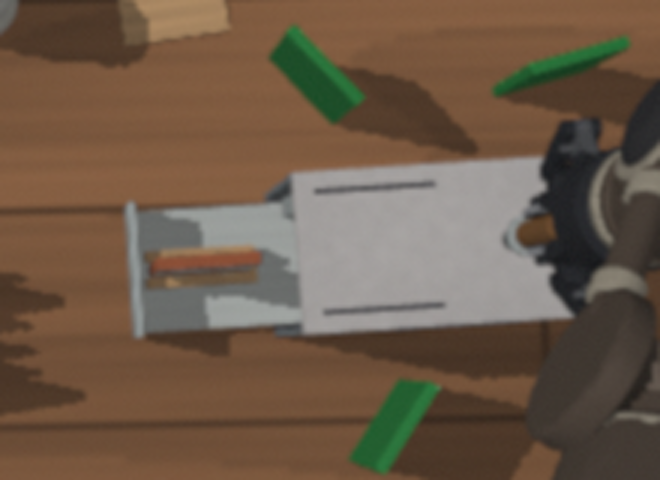

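The tray is out, with the tile at crop (205,262) between its ribs. I raise the pin and carry it back to the stand.

>>> play_rows(moves=[[[0,0,1],0],[[0,0,2.5],0],[[0,0,4.5],0],[[0,0,6.5],0],[[0,0,8.4],0]])

```text
time_s: 7.8
ee_pos: [0.5681, -0.3012, 0.2993]
ee_rot: [[0.999, 0.046, -0.002], [0.046, -0.999, 0.001], [-0.002, -0.001, -1.0]]
force: [-0.8, 0.1, -0.2]
gripper_width: 0.0208
```

>>> play_rows(moves=[[[-0.4,4.8,0],0],[[-0.9,9.6,0],0],[[-1.3,14.4,0],0],[[-1.8,19.2,0],0],[[-2.2,24,0],0]])

```text
time_s: 8.3
ee_pos: [0.5454, -0.0599, 0.2986]
ee_rot: [[0.999, 0.045, -0.002], [0.045, -0.999, 0.0], [-0.002, -0.001, -1.0]]
force: [0.3, 0.2, -0.0]
gripper_width: 0.0206
```

>>> play_rows(moves=[[[-0.4,4.8,0],0],[[-0.9,9.6,0],0],[[-1.3,14.4,0],0],[[-1.8,19.2,0],0],[[-2.2,24,0],0]])

```text
time_s: 8.8
ee_pos: [0.5235, 0.1799, 0.2988]
ee_rot: [[0.999, 0.046, -0.002], [0.046, -0.999, -0.001], [-0.002, 0.0, -1.0]]
force: [0.6, -0.5, 0.2]
gripper_width: 0.0207
```

>>> play_rows(moves=[[[-0.4,4.8,0],0],[[-0.9,9.6,0],0],[[-1.3,14.4,0],0],[[-1.8,19.2,0],0],[[-2.2,24,0],0]])

```text
time_s: 9.3
ee_pos: [0.5016, 0.4196, 0.2986]
ee_rot: [[0.999, 0.046, -0.002], [0.046, -0.999, -0.001], [-0.002, 0.001, -1.0]]
force: [1.0, -0.4, 0.1]
gripper_width: 0.0209
```

>>> play_rows(moves=[[[-0.1,0.2,0],0],[[-0.1,0.2,0],0],[[-0.1,0.2,0],0],[[-0.1,0.2,0],0],[[-0.1,0.2,0],0]])

```text
time_s: 9.8
ee_pos: [0.5024, 0.4187, 0.2985]
ee_rot: [[0.999, 0.044, -0.0], [0.044, -0.999, -0.0], [-0.0, 0.0, -1.0]]
force: [-0.3, 0.3, -0.3]
gripper_width: 0.0202
```

```bash
python3 - <<'E'
from h import *
s=sensors.sense();ee=s['ee_pos'];print(ee,s['gripper_width'])
p,d,c=shot('wrist','w3');W=cloud(load('w3'),True);Z=W[:,:,2]
P=W[(abs(W[:,:,0]-ee[0])<.05)&(abs(W[:,:,1]-ee[1])<.05)]
for a in (.16,.17,.18,.19,.2):
    q=P[(P[:,2]>=a)&(P[:,2]<a+.01)]
    if len(q):print(a,len(q),np.median(q,0).round(4),q.min(0).round(4))
m=(abs(Z-.09)<.004)&(abs(W[:,:,0]-.5)<.05)&(abs(W[:,:,1]-.42)<.05)
r=cv2.minAreaRect((W[m][:,:2]*1000).astype(np.float32));print('stand',np.round(r[0],1),np.round(r[1],1),r[2])
cv2.imwrite('pics/w3c.png',cv2.resize(p[150:310,230:430,::-1],None,fx=3,fy=3,interpolation=cv2.INTER_CUBIC))
# tray from top cam
p,d,c=shot('top','t3');W=cloud(load('t3'));Z=W[:,:,2]
R=(abs(W[:,:,0]-.558)<.065)&(W[:,:,1]>-.135)&(W[:,:,1]<.03)
P=W[R&(Z>.1)&(Z<.13)];r=cv2.minAreaRect((P[:,:2]*1000).astype(np.float32));print('tile top',len(P),np.round(r[0],1),np.round(r[1],1),r[2],np.median(P,0))
P=W[R&(Z>.02)];print(P.max(0))
E
```

```text
[0.50236117 0.4186978  0.29853536] 0.020222614263084315
0.17 32 [0.5014 0.4198 0.1777] [0.4974 0.4175 0.1743]
0.18 45 [0.5014 0.4197 0.1858] [0.4975 0.4166 0.1812]
0.19 58 [0.5015 0.4198 0.1949] [0.4976 0.4174 0.19  ]
0.2 59 [0.5015 0.4198 0.2053] [0.4978 0.418  0.2   ]
stand [502.2 419. ] [75.5 75.3] 0.7892943620681763
tile top 170 [557.  -68.2] [10.3 78. ] 2.677945137023926 [ 0.55680838 -0.06807535  0.11657264]
[ 0.60774795 -0.01197846  0.12215962]
```

View pics/w3c.png

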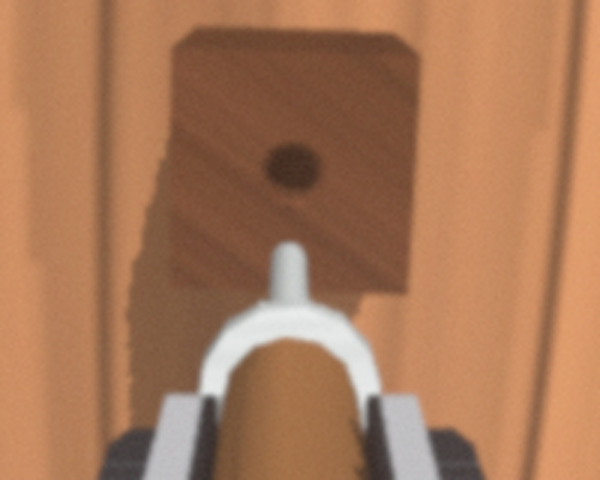

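Hole at crop (293,167), with the rod tip at (290,248) above it. Correction is +1 mm in x and +2.5 mm in y. The tray is fully out, and the tile top is at (0.557, -0.068, 0.117), 10.3 x 78 mm, as expected.

>>> play_rows(moves=[[[0.1,0.25,-2],0],[[0.1,0.25,-4],0],[[0.1,0.25,-6],0],[[0.1,0.25,-7.5],0],[[0.1,0.25,-8.5],0]])

```text
time_s: 10.4
ee_pos: [0.5026, 0.422, 0.2117]
ee_rot: [[0.999, 0.045, -0.002], [0.045, -0.999, -0.001], [-0.002, 0.001, -1.0]]
force: [0.3, -0.1, -0.5]
gripper_width: 0.0208
```

>>> play_rows(moves=[[[0,0,-1],0],[[0,0,-2],0],[[0,0,-3],0],[[0,0,-3.5],0],[[0,0,-3.5],0]])

```text
time_s: 10.9
ee_pos: [0.5024, 0.4224, 0.1772]
ee_rot: [[0.999, 0.046, -0.001], [0.046, -0.999, -0.001], [-0.002, 0.001, -1.0]]
force: [-0.5, -0.4, -1.2]
gripper_width: 0.021
```

>>> play_rows(moves=[[[0,0,-1],0],[[0,0,-2],0],[[0,0,-3],0],[[0,0,-3.7],0],[[0,0,-3.7],0]])

```text
time_s: 11.4
ee_pos: [0.5023, 0.4225, 0.1402]
ee_rot: [[0.999, 0.046, -0.002], [0.046, -0.999, -0.001], [-0.002, 0.001, -1.0]]
force: [-0.0, -0.4, -0.6]
gripper_width: 0.0205
```

>>> play_rows(moves=[[[0,0,-0.1],0],[[0,0,-0.1],0],[[0,0,-0.1],0],[[0,0,-0.1],0],[[0,0,-0.1],0]])

```text
time_s: 11.9
ee_pos: [0.503, 0.4228, 0.1404]
ee_rot: [[0.999, 0.046, 0.0], [0.046, -0.999, 0.0], [0.0, -0.0, -1.0]]
force: [-0.1, 0.1, -0.5]
gripper_width: 0.0209
```

>>> play_rows(moves=[[[0,0,0],0],[[0,0,0],0],[[0,0,0],0],[[0,0,0],0],[[0,0,0],0]], grip=5)

```text
time_s: 12.4
ee_pos: [0.5029, 0.4228, 0.1403]
ee_rot: [[0.999, 0.046, 0.0], [0.046, -0.999, 0.0], [0.0, -0.0, -1.0]]
force: [-0.1, -0.5, -0.3]
gripper_width: 0.0493
```

>>> play_rows(moves=[[[0,0,1.5],0],[[0,0,4.5],0],[[0,0,8],0],[[0,0,11.5],0],[[0,0,11.5],0]])

```text
time_s: 12.9
ee_pos: [0.5063, 0.4253, 0.2641]
ee_rot: [[0.999, 0.046, 0.011], [0.046, -0.999, 0.008], [0.012, -0.008, -1.0]]
force: [2.2, 1.1, 1.0]
gripper_width: 0.05
```

```bash
python3 - <<'E'
from h import *
s=sensors.sense();ee=s['ee_pos'];print(ee,s['gripper_width'])
p,d,c=shot('wrist','w4');W=cloud(load('w4'),True);Z=W[:,:,2]
ok=(abs(W[:,:,0]-.5)<.05)&(abs(W[:,:,1]-.42)<.05)
P=W[ok&(abs(Z-.166)<.006)];print('handle top',len(P),((P.min(0)+P.max(0))/2).round(4),np.ptp(P,0),np.median(P[:,2]))
p,d,c=shot('top','t4');W=cloud(load('t4'));Z=W[:,:,2]
E
```

```text
[0.50634866 0.42531254 0.26410725] 0.049985106422560814
handle top 898 [0.5024 0.4209 0.1637] [0.02166272 0.02124197 0.00711306] 0.16531937435849123
```

Pin seated: its handle top is at 0.165, the same as at the start. On to the rack for a look from above.

>>> play_rows(moves=[[[0.3,-4.8,0],0],[[0.6,-9.6,0],0],[[1,-14.4,0],0],[[1.3,-19.2,0],0],[[1.5,-24,0],0]])

```text
time_s: 13.5
ee_pos: [0.5166, 0.1807, 0.2536]
ee_rot: [[0.999, 0.046, -0.003], [0.046, -0.999, -0.001], [-0.003, 0.001, -1.0]]
force: [0.5, -0.8, -0.4]
gripper_width: 0.05
```

>>> play_rows(moves=[[[0,-4,0],0],[[0,-6,0],0],[[0,-6,0],0],[[0,-6,0],0],[[0,-6,0],0]])

```text
time_s: 14.0
ee_pos: [0.5175, 0.1237, 0.2547]
ee_rot: [[0.999, 0.047, -0.001], [0.047, -0.999, 0.0], [-0.001, -0.0, -1.0]]
force: [-0.9, 0.8, 0.4]
gripper_width: 0.0502
```

```bash
python3 - <<'E'
from h import *
print(sensors.sense()['ee_pos'])
p,d,c=shot('wrist','w5');W=cloud(load('w5'),True);Z=W[:,:,2]
ok=(abs(W[:,:,0]-.508)<.09)&(abs(W[:,:,1]-.159)<.09)
def rect(P,n):
    r=cv2.minAreaRect((P[:,:2]*1000).astype(np.float32));print(n,len(P),np.round(r[0],1),np.round(r[1],1),round(r[2],2),np.median(P,0).round(4))
rect(W[ok&(Z>.008)&(Z<.02)],'base')
m=(ok&(abs(Z-.05)<.003)).astype(np.uint8);n,l,s,_=cv2.connectedComponentsWithStats(m)
for i in range(1,n):
    if s[i,4]>60: rect(W[l==i],'rib')
m=(ok&(abs(Z-.08)<.004)).astype(np.uint8);n,l,s,_=cv2.connectedComponentsWithStats(m)
for i in range(1,n):
    if s[i,4]>60: rect(W[l==i],'old')
E
```

```text
[0.51751294 0.12365582 0.25465987]
base 6316 [509.6 161.6] [130.4 110.7] 9.0 [0.5114 0.1703 0.0144]
rib 652 [559.9 169.5] [ 6.4 98.1] 8.59 [0.5595 0.1706 0.0493]
rib 728 [538.1 165.8] [ 6.8 99.1] 8.74 [0.538  0.1669 0.0491]
rib 727 [520.3 163.2] [ 6.6 98.7] 8.61 [0.52   0.166  0.0491]
rib 682 [498.5 160.1] [ 6.4 98.1] 9.04 [0.4988 0.1596 0.049 ]
rib 697 [480.5 157.6] [ 6.7 98.6] 9.14 [0.4804 0.1591 0.049 ]
rib 446 [458.1 154.1] [ 6.5 99. ] 7.18 [0.4567 0.1625 0.0492]
old 1203 [549.5 163.5] [10.9 80.3] 8.53 [0.5492 0.1644 0.0793]
old 1211 [470.9 149.4] [11.1 79.9] 8.77 [0.4711 0.1505 0.0793]
```

View pics/w5.png

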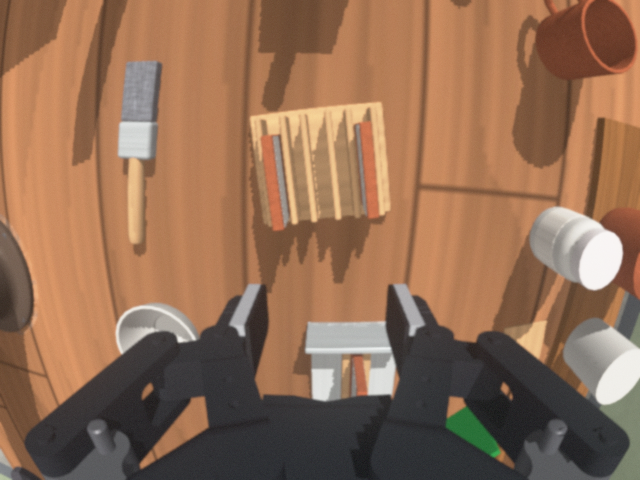

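Rack centre is (0.5095, 0.1617), its yaw is 8.8°, and the middle slot is empty. Now to the tile.

>>> play_rows(moves=[[[1,-4.8,0],0],[[2,-9.6,0],0],[[3,-14.4,0],0],[[4,-19.2,0],0],[[4,-19.2,0],0]])

```text
time_s: 14.55
ee_pos: [0.5595, -0.0736, 0.2554]
ee_rot: [[0.999, 0.042, 0.002], [0.042, -0.999, -0.003], [0.001, 0.003, -1.0]]
force: [0.3, 0.4, 0.5]
gripper_width: 0.0498
```

>>> play_rows(moves=[[[0,0,-1],0],[[0,0,-2],0],[[0,0,-3],0],[[0,0,-3],0],[[0,0,-3],0]])

```text
time_s: 15.05
ee_pos: [0.5574, -0.068, 0.2244]
ee_rot: [[0.999, 0.048, -0.002], [0.048, -0.999, 0.0], [-0.002, -0.0, -1.0]]
force: [0.8, 0.5, -0.4]
gripper_width: 0.0503
```

```bash
python3 - <<'E'
from h import *
s=sensors.sense();print(s['ee_pos'],s['ee_rot'][:,0])
p,d,c=shot('wrist','w6');W=cloud(load('w6'),True);Z=W[:,:,2]
ok=(abs(W[:,:,0]-.557)<.03)&(abs(W[:,:,1]+.069)<.06)
def rect(P,n):
    r=cv2.minAreaRect((P[:,:2]*1000).astype(np.float32));print(n,len(P),np.round(r[0],1),np.round(r[1],1),round(r[2],2),np.median(P,0).round(4))
rect(W[ok&(abs(Z-.116)<.005)],'tile')
E
```

```text
[ 0.55738983 -0.06802917  0.22444913] [ 0.99885869  0.04773766 -0.00156101]
tile 1746 [557.9 -67.6] [ 9.6 80. ] 2.52 [ 0.5575 -0.0652  0.1153]
```

>>> play_rows(moves=[[[0,0,-4],0],[[0,0,-8],0],[[0,0,-11],0],[[0,0,-12.2],0],[[0,0,-12.2],0]], newtons=50)

```text
time_s: 15.6
ee_pos: [0.5568, -0.0688, 0.1019]
ee_rot: [[0.999, 0.046, -0.003], [0.046, -0.999, 0.001], [-0.003, -0.001, -1.0]]
force: [0.4, 0.4, 0.3]
gripper_width: 0.0501
```

>>> play_rows(moves=[[[0,0,0],0],[[0,0,0],0],[[0,0,0],0],[[0,0,0],0],[[0,0,0],0]])

```text
time_s: 16.1
ee_pos: [0.5584, -0.0693, 0.104]
ee_rot: [[0.999, 0.046, 0.001], [0.046, -0.999, -0.0], [0.001, 0.0, -1.0]]
force: [0.6, 0.5, -0.4]
gripper_width: 0.0502
```

>>> play_rows(moves=[[[0,0,0],0],[[0,0,0],0],[[0,0,0],0],[[0,0,0],0],[[0,0,0],0]], grip=0.2)

```text
time_s: 16.6
ee_pos: [0.5581, -0.0693, 0.1034]
ee_rot: [[0.999, 0.046, 0.0], [0.046, -0.999, -0.0], [0.0, 0.0, -1.0]]
force: [0.5, 0.1, 0.1]
gripper_width: 0.0094
```

>>> play_rows(moves=[[[0,0,0],0],[[0,0,0.5],0],[[0,0,1.5],0],[[0,0,2.5],0],[[0,0,3.5],0]])

```text
time_s: 17.1
ee_pos: [0.5579, -0.0693, 0.1393]
ee_rot: [[0.999, 0.046, 0.0], [0.046, -0.999, -0.0], [0.0, 0.0, -1.0]]
force: [-0.3, 0.1, -2.1]
gripper_width: 0.0097
```

>>> play_rows(moves=[[[0,0,2],0],[[0,0,4],0],[[0,0,5.5],0],[[0,0,6],0],[[0,0,6],0]])

```text
time_s: 17.6
ee_pos: [0.5585, -0.0694, 0.1995]
ee_rot: [[0.999, 0.046, 0.002], [0.046, -0.999, -0.0], [0.002, 0.001, -1.0]]
force: [-0.4, 0.6, -2.5]
gripper_width: 0.0092
```

>>> play_rows(moves=[[[-1,4,0.5],0],[[-2,8,0.5],0.03],[[-3,12.5,0.5],0.06],[[-4,17,0.5],0.09],[[-4.6,20.5,0.5],0.108]])

```text
time_s: 18.1
ee_pos: [0.5099, 0.1377, 0.2019]
ee_rot: [[0.988, 0.155, -0.003], [0.155, -0.988, 0.0], [-0.003, -0.001, -1.0]]
force: [1.0, -0.5, -1.4]
gripper_width: 0.0094
```

>>> play_rows(moves=[[[-0.3,2,0],0],[[-0.3,2.5,0],0],[[-0.3,2.5,0],0],[[-0.3,2.5,0],0],[[-0.3,2.5,0],0]])

```text
time_s: 18.6
ee_pos: [0.509, 0.1596, 0.2029]
ee_rot: [[0.988, 0.152, -0.001], [0.152, -0.988, -0.001], [-0.001, 0.0, -1.0]]
force: [0.8, -0.1, -2.3]
gripper_width: 0.0095
```

```bash
python3 - <<'E'
from h import *
s=sensors.sense();print(s['ee_pos'],s['ee_rot'].round(3).tolist(),s['gripper_width'])
p,d,c=shot('wrist','w7');W=cloud(load('w7'),True);Z=W[:,:,2]
e=s['ee_pos']
ok=(abs(W[:,:,0]-e[0])<.03)&(abs(W[:,:,1]-e[1])<.06)
P=W[ok&(abs(Z-.214)<.006)];P2=W[ok&(Z>.1)&(Z<.22)];print('tile y max',P2.max(0),P2.min(0))
r=cv2.minAreaRect((P[:,:2]*1000).astype(np.float32));print(len(P),np.round(r[0],1),np.round(r[1],1),round(r[2],2),np.median(P,0))
# visible front face edge: by height
for a in np.arange(.11,.22,.02):
    q=P2[(P2[:,2]>=a)&(P2[:,2]<a+.02)&(P2[:,1]>e[1]+.033)]
    if len(q): print(round(a,2),len(q),q.min(0).round(4),q.max(0).round(4))
okr=(abs(W[:,:,0]-.508)<.09)&(abs(W[:,:,1]-.159)<.09)
for n,a in(('base',okr&(Z>.008)&(Z<.02)),('rib',okr&(abs(Z-.05)<.003)),('old',okr&(abs(Z-.08)<.004))):
    m=a.astype(np.uint8);nn,l,st,_=cv2.connectedComponentsWithStats(m)
    for i in range(1,nn):
        if st[i,4]>100:
            Q=W[l==i];r=cv2.minAreaRect((Q[:,:2]*1000).astype(np.float32));print(n,st[i,4],np.round(r[0],1),np.round(r[1],1),round(r[2],2))
E
```

```text
[0.50900147 0.15955438 0.2029004 ] [[0.988, 0.152, -0.001], [0.152, -0.988, -0.001], [-0.001, 0.0, -1.0]] 0.009499347259772218
tile y max [0.52581225 0.2016185  0.21999863] [0.48948456 0.1306691  0.1181922 ]
6218 [507.5 166.1] [34.1 68.9] 29.91 [0.5065305  0.17073057 0.21488922]
0.11 63 [0.4976 0.1993 0.1182] [0.5068 0.2013 0.1299]
0.13 100 [0.4975 0.1986 0.1303] [0.507  0.2015 0.1497]
0.15 155 [0.4972 0.1979 0.1503] [0.5076 0.2015 0.1698]
0.17 244 [0.4969 0.1981 0.17  ] [0.5076 0.2016 0.19  ]
0.19 380 [0.497  0.1982 0.1901] [0.5076 0.2016 0.21  ]
0.21 920 [0.4973 0.1926 0.21  ] [0.5082 0.2015 0.217 ]
base 6191 [509.5 162.2] [130.8 109.5] 8.86
rib 934 [480.5 157.6] [ 6.4 99.1] 8.29
rib 394 [494.4 185.2] [ 5.3 48.4] 8.21
rib 647 [521.3 163.7] [ 5.7 99. ] 10.3
rib 956 [537.7 166.5] [ 6.4 99.1] 8.64
rib 640 [458.7 153.8] [ 6.5 99.4] 8.07
rib 581 [559.7 169.7] [ 6.3 98.7] 8.58
old 1594 [549.5 163.5] [10.7 79.2] 8.63
old 1538 [471.  149.2] [10.6 80.1] 8.36
```

View pics/w7.png

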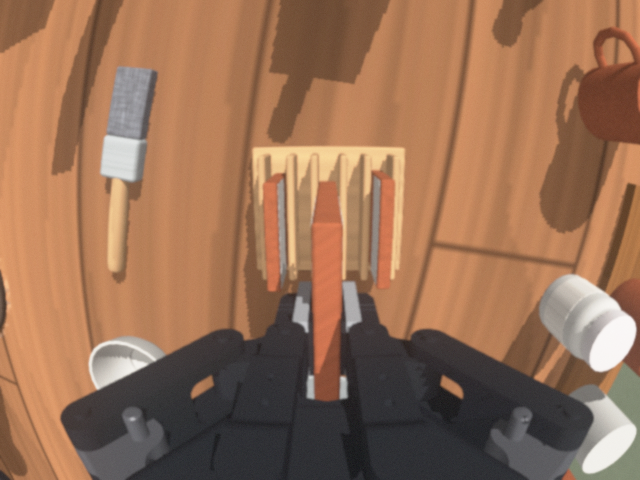

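The tile hangs straight over the middle slot: its near end is at (327,200), between ribs (314,210) and (343,210). Only +1 mm in x is needed, and the bottom is 100 mm above the slot floor.

>>> play_rows(moves=[[[0.1,0,-2],0],[[0.1,0,-4],0],[[0.1,0,-5.5],0],[[0.1,0,-6],0],[[0.1,0,-6],0]])

```text
time_s: 19.15
ee_pos: [0.5094, 0.1599, 0.1425]
ee_rot: [[0.988, 0.152, -0.002], [0.152, -0.988, -0.001], [-0.002, 0.0, -1.0]]
force: [-0.3, 0.2, -0.3]
gripper_width: 0.0094
```

>>> play_rows(moves=[[[0,0,-0.7],0],[[0,0,-1.4],0],[[0,0,-2.1],0],[[0,0,-2.8],0],[[0,0,-3.5],0]])

```text
time_s: 19.65
ee_pos: [0.5098, 0.1608, 0.1077]
ee_rot: [[0.988, 0.154, -0.0], [0.154, -0.988, -0.0], [-0.0, 0.0, -1.0]]
force: [-0.3, -0.0, -2.0]
gripper_width: 0.0094
```

>>> play_rows(moves=[[[0,0,-0.2],0],[[0,0,-0.4],0],[[0,0,-0.5],0],[[0,0,-0.5],0],[[0,0,-0.5],0]])

```text
time_s: 20.15
ee_pos: [0.5102, 0.1608, 0.1035]
ee_rot: [[0.988, 0.153, 0.001], [0.153, -0.988, 0.0], [0.001, -0.0, -1.0]]
force: [-0.0, -0.0, -2.4]
gripper_width: 0.0095
```

>>> play_rows(moves=[[[0,0,-0.1],0],[[0,0,-0.15],0],[[0,0,-0.15],0],[[0,0,-0.15],0],[[0,0,-0.15],0]])

```text
time_s: 20.65
ee_pos: [0.5103, 0.1608, 0.1024]
ee_rot: [[0.988, 0.153, 0.001], [0.153, -0.988, 0.0], [0.001, -0.0, -1.0]]
force: [-1.2, -0.6, 3.5]
gripper_width: 0.0091
```

>>> play_rows(moves=[[[0,0,0],0],[[0,0,0],0],[[0,0,0],0],[[0,0,0],0],[[0,0,0],0]], grip=2.6)

```text
time_s: 21.15
ee_pos: [0.5098, 0.1607, 0.1016]
ee_rot: [[0.988, 0.153, -0.0], [0.153, -0.988, -0.0], [-0.0, 0.0, -1.0]]
force: [-0.6, 0.5, -0.2]
gripper_width: 0.0259
```

>>> play_rows(moves=[[[0,0,1.5],0],[[0,0,4],0],[[0,0,8],0],[[0,0,12],0],[[0,0,14],0]])

```text
time_s: 21.65
ee_pos: [0.5121, 0.1613, 0.2472]
ee_rot: [[0.988, 0.153, 0.007], [0.153, -0.988, 0.002], [0.008, -0.001, -1.0]]
force: [0.8, -0.2, 0.2]
gripper_width: 0.0261
```

>>> play_rows(moves=[[[0,-3,0],0],[[0,-5,0],0],[[0,-5,0],0],[[0,-5,0],0],[[0,-5,0],0]])

```text
time_s: 22.15
ee_pos: [0.5099, 0.1114, 0.2421]
ee_rot: [[0.988, 0.154, 0.0], [0.154, -0.988, 0.001], [0.0, -0.001, -1.0]]
force: [0.2, 0.1, -0.3]
gripper_width: 0.0261
```

```bash
python3 - <<'E'
from h import *
s=sensors.sense();print(s['time_s'],s['ee_pos'],s['force'],s['gripper_width'])
p,d,c=shot('wrist','w8');W=cloud(load('w8'),True);Z=W[:,:,2]
def rects(W,a,n,mn=80):
    nn,l,st,_=cv2.connectedComponentsWithStats(a.astype(np.uint8))
    for i in range(1,nn):
        if st[i,4]>mn:
            Q=W[l==i];r=cv2.minAreaRect((Q[:,:2]*1000).astype(np.float32));print(n,st[i,4],np.round(r[0],1),np.round(r[1],1),round(r[2],2),np.median(Q[:,2]).round(4))
okr=(abs(W[:,:,0]-.508)<.09)&(abs(W[:,:,1]-.159)<.09)
rects(W,okr&(abs(Z-.115)<.006),'tile');rects(W,okr&(abs(Z-.08)<.004),'old')
rects(W,okr&(abs(Z-.05)<.003),'rib')
p,d,c=shot('top','t8');W=cloud(load('t8'));Z=W[:,:,2]
m=(abs(W[:,:,0]-.5)<.05)&(abs(W[:,:,1]-.42)<.05)&(Z>.12);rects(W,m,'pin',50)
m=(abs(W[:,:,0]-.558)<.065)&(W[:,:,1]>-.135)&(W[:,:,1]<.03)&(Z>.03);print('tray',W[m].max(0))
P=np.vstack([cv2.resize(p[200:300,120:520,::-1],(800,200)),])
w=load('w8')['p'][100:340,200:460,::-1];q=np.zeros((600,800,3),np.uint8);q[:200]=P;q[200:600,:433]=cv2.resize(w,(433,400));cv2.imwrite('pics/fin.png',q)
E
```

```text
22.15 [0.50993837 0.11135587 0.24211459] [ 0.19167335  0.10330803 -0.28458689] 0.026057910970169396
tile 1652 [510. 162.] [10.  79.1] 9.36 0.1144
old 1314 [549.4 163.2] [10.8 79.5] 8.89 0.0793
old 1302 [471.  148.8] [10.5 79.5] 8.31 0.0793
rib 682 [458.5 154.2] [ 5.9 99.2] 8.66 0.0492
rib 781 [480.9 157.3] [ 6.1 98.6] 8.46 0.0491
rib 836 [498.5 159.9] [ 6.  98.4] 8.69 0.0491
rib 679 [520.7 163.5] [ 5.3 98.6] 9.2 0.0493
rib 768 [537.6 166.4] [ 6.8 98.9] 9.26 0.0492
rib 480 [560.9 169.5] [ 6.4 99.8] 10.77 0.0492
pin 149 [501.6 418.1] [20.6 20.3] 86.04 0.1638
tray [ 0.60751211 -0.0120819   0.07161989]
```

View pics/fin.png

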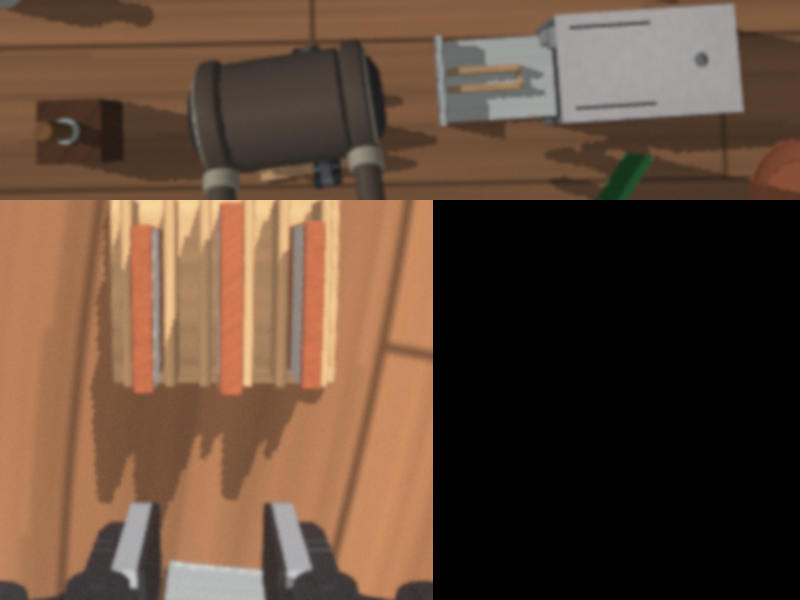

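The tile stands in the middle slot at (232,300), the pin is in its stand at (65,130), and the tray is out and empty. All the numbers agree, so I hand in.

```bash
python3 -c "
from bench import ticket
print(ticket.hand_in())"
```

```text
the job is handed in; nothing more can be done
None
```

The job is done and handed in, at about 22 s on the robot's clock. I pushed the pin through the access hole, the tray sprang out, and I put the pin back in its stand. I then lifted the tile out of the tray and stood it in the rack's middle slot. The hand-in reports no verdict, so I only have my own last checks, none of which failed:

- **Tile:** its top is at 0.114 m, so it is fully down (0.115 m expected). It is within about 1 mm of the slot's centre and within about 1° of the rack's direction.
- **Pin:** its handle top was at 0.165 m from the wrist camera after release, the same as at the start, so the collar rests on the block. The top camera gave 0.164 m at the end. The two cameras put the pin's position about 3 mm apart in y, which is small against the 12 mm allowed.
- **Tray:** fully out, with its front plate at y = -0.012 m.
- **Short tiles:** both are standing, within about 1 mm of where they were before I placed the tile.
- **Gripper:** open and clear of everything, with no contact force reading.

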